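Kit two assembly posts with machine parts in fitting order

TASK

Set out the machine parts on the two kitting posts. On the red-based post put the orange belt pulley at the bottom, then the brass spacer, then the steel bearing on top; on the blue-based post put the green gear first and the white collar on top of it. Lower each part until it lies flat on what is beneath it before letting go, rather than dropping it down the post, and leave the spray bottle, the carton and the spanner where they are.

Things in the scene. Friction and masses are not known exactly. Their poses are not given: they have to be found in the camera images.
- red_post: Fixed kitting post: a round red base plate, 84 mm in diameter and 12 mm thick, with an upright bright steel rod of 16 mm diameter at its centre. The rod's tip is 66 mm above the table; its top 8 mm taper to 6 mm diameter. Parts with a 24 mm bore slide down loosely over the rod (4 mm play all round). Origin: centre of the plate's underside, on the table, on the rod's axis; z up. It cannot move.
- blue_post: Fixed kitting post: a round blue base plate, 84 mm in diameter and 12 mm thick, with an upright bright steel rod of 16 mm diameter at its centre. The rod's tip is 66 mm above the table; its top 8 mm taper to 6 mm diameter. Parts with a 24 mm bore slide down loosely over the rod (4 mm play all round). Origin: centre of the plate's underside, on the table, on the rod's axis; z up. It cannot move.
- pulley_centre (a point): Orange belt pulley with a black band round its rim, a disc 66 mm in diameter and 22 mm high, about 0.16 kg, with a plain 24 mm bore right through it, lying flat; the same either way up. This point is the centre of the part, half-way up on the axis of the bore; its z axis is the bore's axis (up).
- spacer_centre (a point): Plain brass spacer sleeve, 40 mm in diameter and 20 mm high, about 0.12 kg, with a plain 24 mm bore right through it, lying flat; the same either way up. This point is the centre of the part, half-way up on the axis of the bore; its z axis is the bore's axis (up).
- bearing_centre (a point): Steel ball bearing with a black seal ring on its face, 52 mm in diameter and 20 mm high, about 0.18 kg, with a plain 24 mm bore right through it, lying flat; the same either way up. This point is the centre of the part, half-way up on the axis of the bore; its z axis is the bore's axis (up).
- gear_centre (a point): Green plastic gear with dark tooth gaps round its edge, 60 mm in diameter and 22 mm high, about 0.1 kg, with a plain 24 mm bore right through it, lying flat; the same either way up. This point is the centre of the part, half-way up on the axis of the bore; its z axis is the bore's axis (up).
- collar_centre (a point): White plastic collar, 44 mm in diameter and 20 mm high, about 0.06 kg, with a plain 24 mm bore right through it, lying flat; the same either way up. This point is the centre of the part, half-way up on the axis of the bore; its z axis is the bore's axis (up).
- spray_bottle: Bystander: standing white spray bottle with a blue head, 72 mm in diameter and 154 mm high. Origin: centre of its underside.
- carton: Bystander: closed cardboard carton, 100 x 80 x 50 mm high. Origin: centre of its underside.
- spanner: Bystander: steel spanner lying flat, 180 mm long (its x axis runs along it). Origin: about its middle, on the table.
Not all that is in view belongs to the job. Leave any purple look-alike of the part that bears collar_centre alone.

How it is judged:
At the end, for the whole second after the job is handed in: Red post, from the base up: pulley, spacer, bearing; blue post: gear, collar. Each part's centre is within 8 mm of its rod's axis and within 5 mm of the height it has when lying home on what is beneath (23, 44 and 64 mm above the table), within 0.12 rad of level, released and at rest (horizontal distance between each of pulley_centre, spacer_centre, bearing_centre and red_post below 0.008 m and z of pulley_centre in the frame of red_post between 0.018 and 0.028 m and angle between the z axis of each of pulley_centre, spacer_centre, bearing_centre and the z axis of red_post, either way round below 0.12 rad and linear speed of each of pulley, spacer, bearing, gear, collar below 0.02 m/s and angular speed of each of pulley, spacer, bearing, gear, collar below 0.3 rad/s and z of spacer_centre in the frame of red_post between 0.039 and 0.049 m and z of bearing_centre in the frame of red_post between 0.059 and 0.069 m and horizontal distance between each of gear_centre, collar_centre and blue_post below 0.008 m and z of gear_centre in the frame of blue_post between 0.018 and 0.028 m and angle between the z axis of each of gear_centre, collar_centre and the z axis of blue_post, either way round below 0.12 rad and z of collar_centre in the frame of blue_post between 0.039 and 0.049 m); the robot touches nothing.
It fails at once if a part is dropped down its post (it falls faster than 0.6 m/s on the rod) ((horizontal distance between pulley_centre and red_post below 0.01 m and z of pulley_centre in the frame of red_post below 0.085 m and linear speed of pulley above 0.6 m/s) or (horizontal distance between spacer_centre and red_post below 0.01 m and z of spacer_centre in the frame of red_post below 0.085 m and linear speed of spacer above 0.6 m/s) or (horizontal distance between bearing_centre and red_post below 0.01 m and z of bearing_centre in the frame of red_post below 0.085 m and linear speed of bearing above 0.6 m/s) or (horizontal distance between gear_centre and blue_post below 0.01 m and z of gear_centre in the frame of blue_post below 0.085 m and linear speed of gear above 0.6 m/s) or (horizontal distance between collar_centre and blue_post below 0.01 m and z of collar_centre in the frame of blue_post below 0.085 m and linear speed of collar above 0.6 m/s)).
It fails at once if the spray bottle is moved more than 20 mm (distance of spray_bottle from where it was at the start of the episode above 0.02 m).
It fails at once if the carton is moved more than 20 mm (distance of carton from where it was at the start of the episode above 0.02 m).
It fails at once if the spanner is moved more than 20 mm (distance of spanner from where it was at the start of the episode above 0.02 m).
It also fails if it takes over 120 s, if anything falls off the work surface, if the arm or the gripper's body presses on something with over 40 N, if the wrist force passes 120 N, or if a joint passes its speed limit or range.

ROBOT

A 6-joint arm with a two-finger parallel gripper is mounted at the origin on the work surface. World frame = base frame: x ahead of the robot, y to its left, z up, the work surface at z = 0. Lengths are in m, angles in rad, forces in N, time in s.
With the tool pointing down it reaches from about 0.325 to 0.875 m from the base axis. Payload 4.4 kg.
Tool frame: the origin (TCP) lies between the finger pads; the fingertips stand 22 mm ahead of it and the grasp point (between the pads) lies 3 mm ahead of it; z points along the fingers, y is the line along which they close (so a half turn about z gives the same grasp; the last joint's range is limited). The gripper opens to 85 mm and grips with 20 to 120 N. Pads are 22 mm wide; open, the fingers measure 114 mm over their backs; the gripper's body (76 mm by 85 mm) begins 54 mm behind the grasp point. The pads swing forward as they close: fully open they stand 13 mm farther back than shut.
Start: joints at [-1.383, 0.207, 1.542, -0, 1.393, -0.15], TCP at [0.191, -0.543, 0.253] pointing down, gripper open.
Joint ranges: [-2.73, 2.73], [-0.86, 2.22], [0.23, 2.46], [-1.11, 4.25], [0.08, 2.63], [-2.82, 2.82]. Speed limits (rad/s): [2.79, 2.79, 3.14, 3.14, 3.14, 3.14].

INTERFACE

Orientations are given as a unit quaternion [w, x, y, z].
In Python, from station import bot gives the robot as it stands.
- The arm moves only by the tool send_rows, never from a script. Its argument "moves" is a list of rows, each an object with "offset": the shift along the tool's x, y, z in m, a list of three; "turn": the turn, a rotation vector about the tool's x, y, z in rad, a list of three; "gripper": the finger opening in m, from 0 to 0.0854. A call has 1 to 12 rows; each row shifts and turns the commanded pose from where the row before left it, along the tool's axes as they then stand; what a row does not reach is not made up. A row lasts 1/10 s, in which the tool goes at most 50 mm and 8.59 degrees, less where a joint would pass 70% of its speed; a pose out of reach is approached as far as the arm can. A call with a gripper value outside its range is refused whole. The fingers move at their own pace and stop on an object; the grip force is fixed at half the most. Time passes only in rows, so rows that do not move let the fingers close. It gives the time, the measured TCP pose, the force and the opening at its end, in the units of the state.
- bot.state(): the state, without advancing time (a new reading comes with each control period).
- bot.get_image(name): name is "scene" or "top"; returns a dict with "image" (420x560x3 uint8, red, green, blue), "fov_y" (degrees; the focal length in pixels is half the picture's height over the tangent of half this angle, whatever the lens; pixels are square), "cx", "cy" (the principal point, pixels), "extrinsics" (4x4, takes a point from camera to world coordinates). Camera axes: x right, y down, z forward; pixel columns grow to the right and rows downward; lengths in m; the calibration is good to about 2 mm. A picture is of the moment at which its call begins. There is no depth.
- bot.job_done(): hands the job in, once; it reports no verdict.
The state is a dict: "time_s": time; "qpos": joint angles; "joint_velocities": joint speeds; "tau": joint torques, N m; "ee_pos": TCP position; "eef_rot": TCP orientation; "wrist_force": force on the tool from outside, world axes, zero at the start; "wrist_torque": the same for the moment, N m; "finger_gap": opening from 0.0 (shut) to 1.0 (fully open).
Only numpy, scipy, OpenCV 4.12 (cv2) and the standard library are available. Lean on these libraries where they do the work, as an engineer would, in place of code of your own. Each camera call takes 0.05 s, during which the arm holds its last target. There are 200 camera calls.

## Working session

There is one attempt and no reset: what is moved stays moved. The work goes in short steps, Python scripts to look and compute and a tool call to move; the robot and the scene stay as the last step left them, time stands still between calls to the robot, and variables do not carry over. Pictures are saved under pics/ and viewed, on a budget of 14 in all, crops included, one or two more only if the job needs it, and the job is handed in when it is done.

Besides the shell and the picture viewer there is one more tool, called after "Call:" as a command line: name --argument value ..., lists and objects as JSON in quotes. send_rows: Moves the arm, as the interface text tells. Its arguments: {"type":"object","properties":{"moves":{"type":"array","items":{"type":"object","properties":{"offset":{"type":"array","items":{"type":"number"}},"turn":{"type":"array","items":{"type":"number"}},"gripper":{"type":"number"}}}}},"required":["moves"]}

```bash
mkdir -p pics; python3 - <<'E'
from station import bot
import cv2,numpy as np
print(bot.state())
for n in("scene","top"):
    d=bot.get_image(n); cv2.imwrite(f"pics/{n}0.png",d["image"][:,:,::-1]); print(n,d["fov_y"],d["cx"],d["cy"],np.round(d["extrinsics"],4).tolist())
E
```

```text
{'time_s': 0.0, 'qpos': array([-1.38352241e+00,  2.07452300e-01,  1.54298283e+00, -3.45481238e-06,
        1.39352810e+00, -1.50468975e-01]), 'joint_velocities': array([ 1.56186591e-03, -6.32847179e-04,  4.66943974e-04,  5.83184442e-05,
        8.95392439e-04,  7.63183648e-04]), 'tau': array([-1.37055290e-04, -3.83034110e+01, -2.91596335e+01, -3.94467206e-04,
        1.04818153e-02, -4.46374611e-05]), 'ee_pos': array([ 0.19039911, -0.54178984,  0.2520937 ]), 'eef_rot': array([-1.18505559e-03,  9.85774327e-01,  1.68070140e-01, -2.35106747e-05]), 'wrist_force': array([ 0.16483882,  0.43456279, -0.12199894]), 'wrist_torque': array([-0.04326713, -0.00822649, -0.03037739]), 'finger_gap': 0.9973416564246114}
scene 42.34102926906465 282.1997979762882 210.0078952840354 [[-0.3592, 0.7105, -0.6052, 1.4869], [0.9332, 0.2794, -0.2259, 0.337], [0.0086, -0.6459, -0.7634, 1.1727], [0.0, 0.0, 0.0, 1.0]]
top 47.22831328381887 272.004527530926 205.33385389618934 [[-0.0238, -0.9945, 0.1022, 0.4141], [-0.9997, 0.0228, -0.011, -0.0008], [0.0086, -0.1024, -0.9947, 1.6111], [0.0, 0.0, 0.0, 1.0]]
```

View pics/scene0.png

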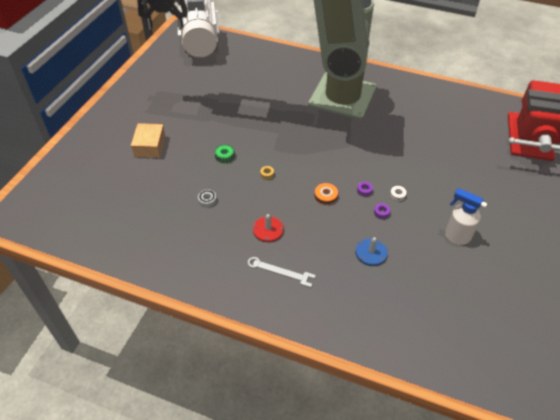

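View pics/top0.png

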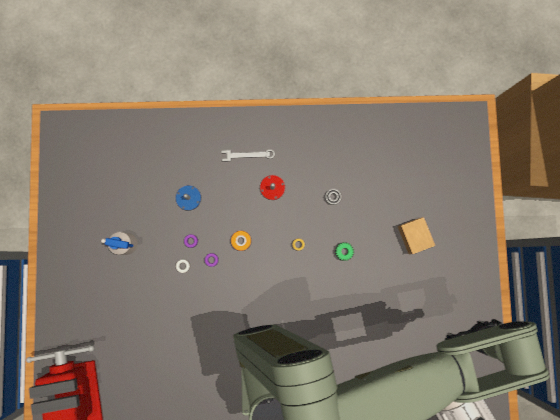

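```bash
cat > h.py <<'E'
import cv2,numpy as np
from station import bot
def ray(d,u,v):
    f=d["image"].shape[0]/2/np.tan(np.radians(d["fov_y"]/2)); E=np.array(d["extrinsics"])
    return E[:3,3],E[:3,:3]@np.array([(u-d["cx"])/f,(v-d["cy"])/f,1])
def plane(d,u,v,z):
    o,r=ray(d,u,v); return o+r*(z-o[2])/r[2]
HSV=dict(red=((0,150,60),(6,255,255)),blue=((100,120,50),(125,255,255)),orange=((7,150,120),(20,255,255)),green=((50,100,50),(85,255,255)),
 brass=((17,90,90),(30,255,255)),purple=((130,80,50),(160,255,255)),white=((0,0,150),(179,60,255)))
def hull(d,c,u,v,r):
    """centroid, bounding box and area of the convex hull of colour c within r px of (u,v)"""
    hsv=cv2.cvtColor(d["image"],cv2.COLOR_RGB2HSV); m=cv2.inRange(hsv,*map(np.array,HSV[c]))
    k=np.zeros_like(m); cv2.circle(k,(int(u),int(v)),r,255,-1); p=cv2.findNonZero(m&k)
    if p is None: return None
    h=cv2.convexHull(p); M=cv2.moments(h); return M["m10"]/M["m00"],M["m01"]/M["m00"],cv2.boundingRect(h),M["m00"]
E
cat > m.py <<'E'
from h import *
S=bot.get_image("scene");T=bot.get_image("top")
L=[("red_post","red",.006,(268,229,22),(272,187,18)),("blue_post","blue",.006,(371,251,22),(188,197,18)),
("pulley","orange",.011,(326,192,20),(240,241,16)),("spacer","brass",.01,(267,172,14),(298,244,12)),("gear","green",.011,(225,153,16),(344,251,16)),
("collar","white",.01,(398,192,14),(183,266,12)),("bearing","white",.01,(207,197,16),(333,197,14)),("bottle","white",.0,(461,225,30),(118,243,24)),("bearing","white",.01,(207,197,16),(333,197,14))]
for n,c,z,s,t in L:
    for nm,d,q in(("S",S,s),("T",T,t)):
        h=hull(d,c,*q); print(n,nm,h and (np.round(h[:2],1).tolist(),h[2],h[3],np.round(plane(d,h[0],h[1],z),4)[:2].tolist()))
a=cv2.resize(S["image"][120:290,180:490],None,fx=2.5,fy=2.5,interpolation=2)
b=cv2.resize(T["image"][140:285,90:440],None,fx=2.2,fy=2.2,interpolation=2)
cv2.imwrite("pics/crop1.png",b[:,:,::-1])
E
python3 m.py
```

```text
red_post S ([267.6, 228.5], (253, 217, 30, 24), 553.5, [0.6386, -0.0214])
red_post T ([272.0, 187.0], (260, 175, 25, 25), 456.0, [0.641, -0.02])
blue_post S ([371.0, 251.6], (356, 239, 31, 26), 596.0, [0.6107, 0.2629])
blue_post T ([187.9, 197.4], (176, 186, 25, 24), 443.5, [0.6121, 0.2635])
pulley S ([326.1, 192.1], (315, 183, 23, 19), 318.0, [0.4564, 0.087])
pulley T ([240.5, 240.2], (231, 231, 20, 20), 293.5, [0.4644, 0.0889])
spacer S ([266.7, 172.2], (260, 166, 14, 14), 142.5, [0.4442, -0.1032])
spacer T ([297.9, 244.1], (292, 238, 13, 13), 110.0, [0.447, -0.1015])
gear S ([224.0, 152.2], (215, 145, 19, 16), 215.0, [0.4138, -0.2573])
gear T ([344.0, 251.0], (335, 243, 19, 17), 230.0, [0.4205, -0.254])
collar S ([398.1, 191.2], (390, 185, 17, 13), 158.5, [0.3753, 0.2803])
collar T ([182.4, 265.7], (176, 259, 14, 14), 137.0, [0.3851, 0.2823])
bearing S ([206.4, 196.9], (198, 192, 18, 11), 145.0, [0.5988, -0.2265])
bearing T ([333.4, 195.9], (326, 188, 16, 16), 178.0, [0.6058, -0.2255])
bottle S ([468.0, 214.3], (452, 203, 33, 23), 493.5, [0.38, 0.4842])
bottle T ([117.3, 242.6], (101, 232, 30, 22), 433.5, [0.4666, 0.5003])
bearing S ([206.4, 196.9], (198, 192, 18, 11), 145.0, [0.5988, -0.2265])
bearing T ([333.4, 195.9], (326, 188, 16, 16), 178.0, [0.6058, -0.2255])
```

View pics/crop1.png

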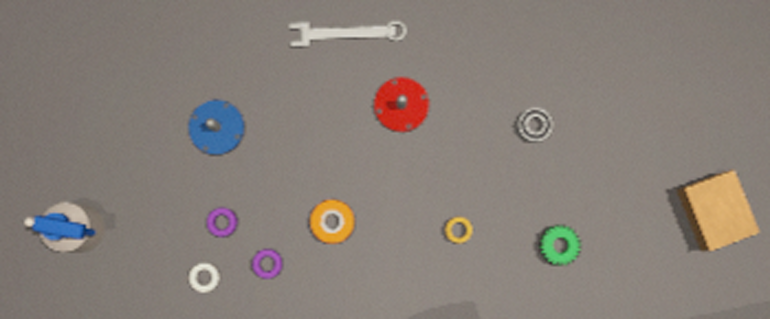

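The only white ring is at top (183,266); the rings at (191,240) and (211,260) are purple look-alikes, so the white one is the collar. I'm starting with the gear.

Call:
send_rows --moves '[{"offset": [0, 0, 0], "turn": [0, 0, 0.1125], "gripper": 0.0854}, {"offset": [0, 0, 0], "turn": [0, 0, 0.1125], "gripper": 0.0854}, {"offset": [0, 0, 0], "turn": [0, 0, 0.1125], "gripper": 0.0854}, {"offset": [0.029, -0.036, 0.0165], "turn": [0, 0, 0], "gripper": 0.0854}, {"offset": [0.029, -0.036, 0.0165], "turn": [0, 0, 0], "gripper": 0.0854}, {"offset": [0.029, -0.036, 0.0165], "turn": [0, 0, 0], "gripper": 0.0854}, {"offset": [0.029, -0.036, 0.0165], "turn": [0, 0, 0], "gripper": 0.0854}, {"offset": [0.029, -0.036, 0.0165], "turn": [0, 0, 0], "gripper": 0.0854}, {"offset": [0.029, -0.036, 0.0165], "turn": [0, 0, 0], "gripper": 0.0854}, {"offset": [0.029, -0.036, 0.0165], "turn": [0, 0, 0], "gripper": 0.0854}, {"offset": [0.029, -0.036, 0.0165], "turn": [0, 0, 0], "gripper": 0.0854}, {"offset": [0, 0, 0], "turn": [0, 0, 0], "gripper": 0.0854}]'

```text
time_s: 1.4
ee_pos: [0.4231, -0.2486, 0.1186]
eef_rot: [-0.003, 1.0, 0.004, -0.002]
wrist_force: [-0.9, -1.5, 0.3]
finger_gap: 1.002
```

Call:
send_rows --moves '[{"offset": [-0.002, 0.005, 0.024], "turn": [0, 0, 0], "gripper": 0.0854}, {"offset": [0, 0, 0.024], "turn": [0, 0, 0], "gripper": 0.0854}, {"offset": [0, 0, 0.024], "turn": [0, 0, 0], "gripper": 0.0854}, {"offset": [0, 0, 0.015], "turn": [0, 0, 0], "gripper": 0.0854}, {"offset": [0, 0, 0.01], "turn": [0, 0, 0], "gripper": 0.0854}, {"offset": [0, 0, 0], "turn": [0, 0, 0], "gripper": 0.0854}]'

```text
time_s: 2.0
ee_pos: [0.4194, -0.2592, 0.0231]
eef_rot: [-0.001, 1.0, -0.0, -0.001]
wrist_force: [-0.3, 1.3, -0.0]
finger_gap: 1.0
```

```bash
python3 - <<'E'
from h import *
S=bot.get_image("scene");T=bot.get_image("top")
b=np.hstack([cv2.resize(d["image"][y-45:y+45,x-45:x+45],None,fx=4.4,fy=4.4,interpolation=2) for d,x,y in((S,225,150),(T,344,251))])
cv2.imwrite("pics/g1.png",b[:,:,::-1])
E
```

```text
(no output)
```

View pics/g1.png

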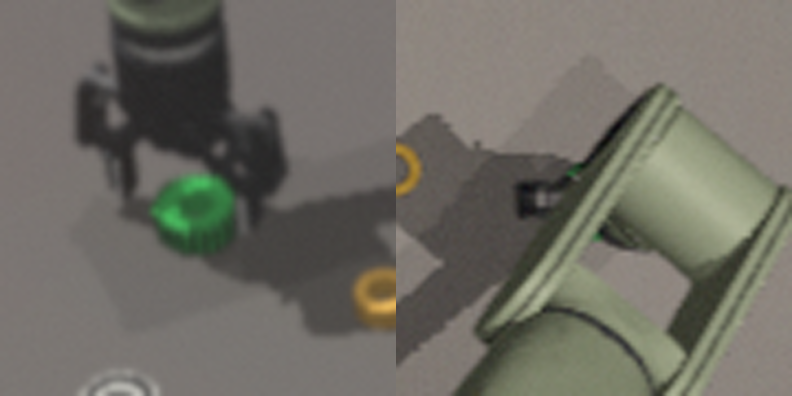

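The gear (left panel, around 195,212) stands between the two open fingers. Closing on it.

Call:
send_rows --moves '[{"offset": [0, 0, 0], "turn": [0, 0, 0], "gripper": 0.05}, {"offset": [0, 0, 0], "turn": [0, 0, 0], "gripper": 0.05}, {"offset": [0, 0, 0], "turn": [0, 0, 0], "gripper": 0.05}, {"offset": [0, 0, 0], "turn": [0, 0, 0], "gripper": 0.05}, {"offset": [0, 0, 0], "turn": [0, 0, 0], "gripper": 0.05}, {"offset": [0, 0, 0], "turn": [0, 0, 0], "gripper": 0.05}]'

```text
time_s: 2.7
ee_pos: [0.4215, -0.2603, 0.0257]
eef_rot: [0.001, 1.0, 0.0, 0.001]
wrist_force: [0.0, 0.5, 6.0]
finger_gap: 0.667
```

```bash
python3 - <<'E'
from h import *
for i in range(4):
    s=bot.state(); print(s["time_s"],np.round(s["ee_pos"],4),s["finger_gap"],s["wrist_force"].round(1),s["eef_rot"].round(4)); bot.get_image("top") if i<3 else 0
E
```

```text
2.7 [ 0.4215 -0.2603  0.0257] 0.667092204768628 [0.  0.5 6. ] [9.0e-04 1.0e+00 2.0e-04 1.1e-03]
2.75 [ 0.4215 -0.2603  0.0257] 0.6634293101095811 [-1.   0.5  6.9] [9.0e-04 1.0e+00 2.0e-04 1.1e-03]
2.8 [ 0.4215 -0.2603  0.0257] 0.6640395977983771 [-0.3  1.4  7.3] [9.e-04 1.e+00 2.e-04 1.e-03]
2.85 [ 0.4215 -0.2603  0.0257] 0.6652218019419316 [-1.   1.5  5.5] [9.0e-04 1.0e+00 2.0e-04 1.1e-03]
```

Call:
send_rows --moves '[{"offset": [0, 0, -0.02], "turn": [0, 0, 0], "gripper": 0.05}, {"offset": [0, 0, -0.03], "turn": [0, 0, 0], "gripper": 0.05}, {"offset": [0, 0, -0.04], "turn": [0, 0, 0], "gripper": 0.05}, {"offset": [0, 0, -0.03], "turn": [0, 0, 0], "gripper": 0.05}, {"offset": [0.011, -0.03, 0], "turn": [0, 0, 0], "gripper": 0.05}, {"offset": [0.015, -0.04, 0], "turn": [0, 0, 0], "gripper": 0.05}, {"offset": [0.015, -0.04, 0], "turn": [0, 0, 0], "gripper": 0.05}, {"offset": [0.015, -0.04, 0], "turn": [0, 0, 0], "gripper": 0.05}, {"offset": [0.015, -0.04, 0], "turn": [0, 0, 0], "gripper": 0.05}, {"offset": [0.015, -0.04, 0], "turn": [0, 0, 0], "gripper": 0.05}, {"offset": [0.015, -0.04, 0], "turn": [0, 0, 0], "gripper": 0.05}, {"offset": [0.015, -0.04, 0], "turn": [0, 0, 0], "gripper": 0.05}]'

```text
time_s: 4.05
ee_pos: [0.5366, 0.0523, 0.1443]
eef_rot: [0.0, 1.0, 0.0, 0.0]
wrist_force: [0.6, -1.4, -0.4]
finger_gap: 0.664
```

Call:
send_rows --moves '[{"offset": [0.015, -0.04, 0], "turn": [0, 0, 0], "gripper": 0.05}, {"offset": [0.015, -0.04, 0], "turn": [0, 0, 0], "gripper": 0.05}, {"offset": [0.015, -0.04, 0], "turn": [0, 0, 0], "gripper": 0.05}, {"offset": [0.015, -0.04, 0], "turn": [0, 0, 0], "gripper": 0.05}, {"offset": [0.015, -0.03, 0], "turn": [0, 0, 0], "gripper": 0.05}, {"offset": [0.005, -0.02, 0], "turn": [0, 0, 0], "gripper": 0.05}, {"offset": [0, 0, 0], "turn": [0, 0, 0], "gripper": 0.05}, {"offset": [0, 0, 0], "turn": [0, 0, 0], "gripper": 0.05}]'

```text
time_s: 4.85
ee_pos: [0.6158, 0.2606, 0.1437]
eef_rot: [0.001, 1.0, 0.001, -0.001]
wrist_force: [0.6, -0.2, -1.0]
finger_gap: 0.665
```

```bash
python3 - <<'E'
from h import *
s=bot.state(); print(s["time_s"],np.round(s["ee_pos"],4),s["finger_gap"],s["wrist_force"].round(1),s["eef_rot"].round(4),s["qpos"].round(2))
S=bot.get_image("scene");T=bot.get_image("top")
b=np.hstack([cv2.resize(d["image"][y-45:y+45,x-45:x+45],None,fx=4.4,fy=4.4,interpolation=2) for d,x,y in((S,371,215),(T,188,197))])
cv2.imwrite("pics/g2.png",b[:,:,::-1])
E
```

```text
4.85 [0.6158 0.2606 0.1437] 0.66545248017367 [ 0.6 -0.2 -1. ] [ 5.e-04  1.e+00  7.e-04 -5.e-04] [ 0.27  0.5   1.39 -0.    1.26  1.84]
```

View pics/g2.png

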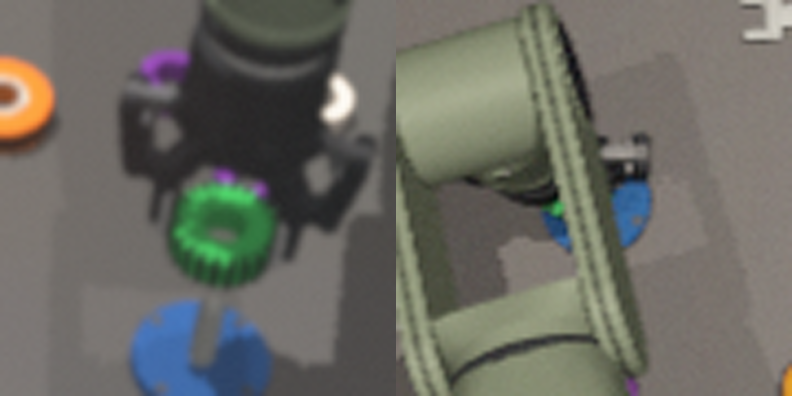

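```bash
python3 - <<'E'
from h import *
S=bot.get_image("scene")
h=hull(S,"green",421-45-5,215+8,26); print(h,plane(S,h[0],h[1],.140),plane(S,h[0],h[1],.135))
b=cv2.resize(S["image"][195:275,340:410],None,fx=7,fy=7,interpolation=2); cv2.imwrite("pics/g3.png",b[:,:,::-1])
# project post tip
E=np.array(S["extrinsics"]);f=210/np.tan(np.radians(S["fov_y"]/2))
for p in [(.612,.2635,.066),(.612,.2635,.012),(.612,.2635,.14),(.612,.2635,.118)]:
    q=E[:3,:3].T@(np.array(p)-E[:3,3]); print(p,q[:2]/q[2]*f+[S["cx"],S["cy"]])
E
```

```text
(375.6344370860927, 222.12097130242822, (365, 212, 23, 22), 377.5) [0.62063601 0.2588093  0.14      ] [0.6164422 0.2584305 0.135    ]
(0.612, 0.2635, 0.066) [374.22721185 238.34399233]
(0.612, 0.2635, 0.012) [371.40227111 250.73354714]
(0.612, 0.2635, 0.14) [378.38190206 220.12245538]
(0.612, 0.2635, 0.118) [377.11043624 225.69881853]
```

View pics/g3.png

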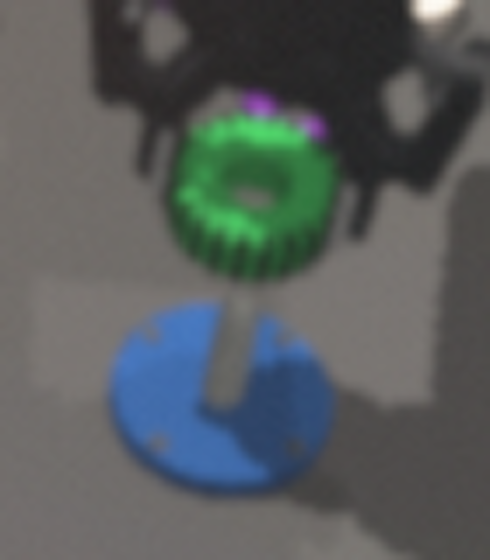

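The gear is held level, its top-face centre at about (376,220) in the scene picture, with the post axis at (378,220) for that height. Correcting by about -3.5 mm in x and +4 mm in y, and lowering to just above the tip.

Call:
send_rows --moves '[{"offset": [-0.0035, -0.004, 0.01], "turn": [0, 0, 0], "gripper": 0.05}, {"offset": [0, 0, 0.015], "turn": [0, 0, 0], "gripper": 0.05}, {"offset": [0, 0, 0.012], "turn": [0, 0, 0], "gripper": 0.05}, {"offset": [0, 0, 0], "turn": [0, 0, 0], "gripper": 0.05}, {"offset": [0, 0, 0], "turn": [0, 0, 0], "gripper": 0.05}]'

```text
time_s: 5.5
ee_pos: [0.6121, 0.2643, 0.106]
eef_rot: [0.0, 1.0, 0.0, -0.001]
wrist_force: [0.0, 0.0, -0.2]
finger_gap: 0.662
```

```bash
cat >> h.py <<'E'
def proj(d,p):
    E=np.array(d["extrinsics"]);f=d["image"].shape[0]/2/np.tan(np.radians(d["fov_y"]/2)); q=E[:3,:3].T@(np.array(p)-E[:3,3]); return q[:2]/q[2]*f+[d["cx"],d["cy"]]
def look(name,x,y,r=35,k=8,cam="scene"):
    d=bot.get_image(cam); cv2.imwrite(f"pics/{name}.png",cv2.resize(d["image"][y-r:y+r,x-r:x+r],None,fx=k,fy=k,interpolation=2)[:,:,::-1]); return d
E
python3 - <<'E'
from h import *
S=look("g4",375,235); s=bot.state(); z=s["ee_pos"][2]; print(s["ee_pos"].round(4))
for c in [(.612,.2635,z-.0037),(.612,.2635,.066)]: print(proj(S,c))
print(hull(S,"green",375,230,26))
E
```

```text
[0.6128 0.2645 0.1069]
[376.27393497 229.36752498]
[374.22721185 238.34399233]
(375.7285587975243, 231.19893899204243, (365, 221, 23, 22), 377.0)
```

View pics/g4.png

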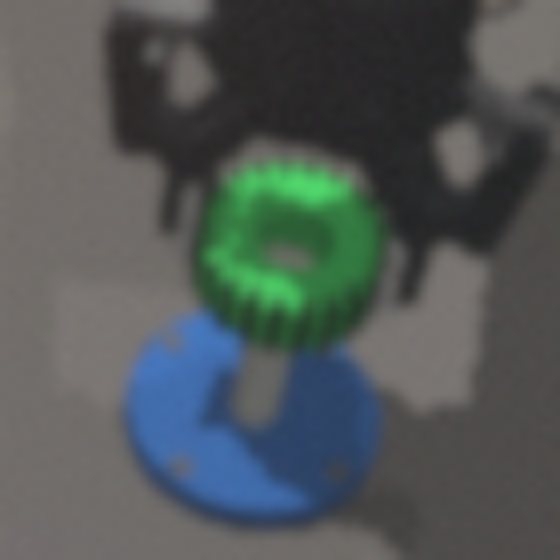

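The gear now sits on the rod's line (hull centre 375.7,231 against the axis at about 375.7,232). Lowering it.

Call:
send_rows --moves '[{"offset": [0, 0, 0.01], "turn": [0, 0, 0], "gripper": 0.05}, {"offset": [0, 0, 0.01], "turn": [0, 0, 0], "gripper": 0.05}, {"offset": [0, 0, 0.01], "turn": [0, 0, 0], "gripper": 0.05}, {"offset": [0, 0, 0.01], "turn": [0, 0, 0], "gripper": 0.05}, {"offset": [0, 0, 0.01], "turn": [0, 0, 0], "gripper": 0.05}, {"offset": [0, 0, 0.008], "turn": [0, 0, 0], "gripper": 0.05}, {"offset": [0, 0, 0.003], "turn": [0, 0, 0], "gripper": 0.05}, {"offset": [0, 0, 0], "turn": [0, 0, 0], "gripper": 0.05}]'

```text
time_s: 6.35
ee_pos: [0.6124, 0.2645, 0.0454]
eef_rot: [0.0, 1.0, 0.0, -0.001]
wrist_force: [0.7, 0.1, 0.0]
finger_gap: 0.665
```

Call:
send_rows --moves '[{"offset": [0, 0, 0.003], "turn": [0, 0, 0], "gripper": 0.05}, {"offset": [0, 0, 0.002], "turn": [0, 0, 0], "gripper": 0.05}, {"offset": [0, 0, 0], "turn": [0, 0, 0], "gripper": 0.05}]'

```text
time_s: 6.65
ee_pos: [0.6128, 0.2646, 0.0413]
eef_rot: [-0.0, 1.0, 0.0, 0.0]
wrist_force: [0.5, 0.4, -0.8]
finger_gap: 0.669
```

Call:
send_rows --moves '[{"offset": [0, 0, 0.002], "turn": [0, 0, 0], "gripper": 0.05}, {"offset": [0, 0, 0.001], "turn": [0, 0, 0], "gripper": 0.05}, {"offset": [0, 0, 0], "turn": [0, 0, 0], "gripper": 0.05}]'

```text
time_s: 6.95
ee_pos: [0.6127, 0.2646, 0.0381]
eef_rot: [0.0, 1.0, 0.0, -0.0]
wrist_force: [0.6, -0.4, -1.0]
finger_gap: 0.665
```

Call:
send_rows --moves '[{"offset": [0, 0, 0.001], "turn": [0, 0, 0], "gripper": 0.05}, {"offset": [0, 0, 0.001], "turn": [0, 0, 0], "gripper": 0.05}, {"offset": [0, 0, 0], "turn": [0, 0, 0], "gripper": 0.05}]'

```text
time_s: 7.25
ee_pos: [0.6129, 0.2647, 0.0378]
eef_rot: [0.0, 1.0, 0.0, -0.0]
wrist_force: [-3.6, -1.3, 6.2]
finger_gap: 0.663
```

Contact at 0.0378, which is home (0.0257 + 0.012). Releasing, rising, and going to the pulley.

Call:
send_rows --moves '[{"offset": [0, 0, 0], "turn": [0, 0, 0], "gripper": 0.0854}, {"offset": [0, 0, 0], "turn": [0, 0, 0], "gripper": 0.0854}, {"offset": [0, 0, 0], "turn": [0, 0, 0], "gripper": 0.0854}, {"offset": [0, 0, 0], "turn": [0, 0, 0], "gripper": 0.0854}, {"offset": [0, 0, -0.025], "turn": [0, 0, 0], "gripper": 0.0854}, {"offset": [0, 0, -0.035], "turn": [0, 0, 0], "gripper": 0.0854}, {"offset": [0, 0, -0.035], "turn": [0, 0, 0], "gripper": 0.0854}, {"offset": [-0.03, 0.035, 0], "turn": [0, 0, 0], "gripper": 0.0854}, {"offset": [-0.03, 0.035, 0], "turn": [0, 0, 0], "gripper": 0.0854}, {"offset": [-0.03, 0.035, 0], "turn": [0, 0, 0], "gripper": 0.0854}, {"offset": [-0.03, 0.035, 0], "turn": [0, 0, 0], "gripper": 0.0854}, {"offset": [-0.029, 0.035, 0], "turn": [0, 0, 0], "gripper": 0.0854}]'

```text
time_s: 8.45
ee_pos: [0.4625, 0.0884, 0.1312]
eef_rot: [0.0, 1.0, 0.0, 0.0]
wrist_force: [0.1, -1.2, 0.5]
finger_gap: 0.997
```

Call:
send_rows --moves '[{"offset": [0, 0, 0.035], "turn": [0, 0, 0], "gripper": 0.0854}, {"offset": [0, 0, 0.015], "turn": [0, 0, 0], "gripper": 0.0854}, {"offset": [0, 0, 0], "turn": [0, 0, 0], "gripper": 0.0854}, {"offset": [0, 0, 0], "turn": [0, 0, 0], "gripper": 0.0854}]'

```text
time_s: 8.85
ee_pos: [0.4642, 0.0896, 0.0815]
eef_rot: [-0.0, 1.0, 0.0, 0.0]
wrist_force: [0.9, 0.6, 0.5]
finger_gap: 0.998
```

```bash
python3 - <<'E'
from h import *
S=bot.get_image("scene");T=bot.get_image("top"); h=hull(S,"green",372,245,26)
print("gear",h,[proj(S,(.612,.2635,z)) for z in(.023,.034)])
h=hull(S,"orange",326,192,20);print("pulley",h,plane(S,h[0],h[1],.02)); h=hull(T,"orange",240,241,16);print(h,bot.state()["ee_pos"])
E
```

```text
gear (372.41423948220057, 247.77022653721681, (362, 238, 23, 21), 360.5) [array([371.96445426, 248.26793827]), array([372.53330839, 245.77307197])]
pulley (325.9808, 192.0272, (315, 183, 23, 19), 312.5) [0.4640869  0.08858471 0.02      ]
None [0.46514495 0.08979132 0.08234391]
```

The gear is home and the TCP is over the pulley. Descending and gripping.

Call:
send_rows --moves '[{"offset": [-0.001, 0.001, 0.02], "turn": [0, 0, 0], "gripper": 0.0854}, {"offset": [0, 0, 0.02], "turn": [0, 0, 0], "gripper": 0.0854}, {"offset": [0, 0, 0.012], "turn": [0, 0, 0], "gripper": 0.0854}, {"offset": [0, 0, 0.004], "turn": [0, 0, 0], "gripper": 0.0854}, {"offset": [0, 0, 0], "turn": [0, 0, 0], "gripper": 0.0854}, {"offset": [0, 0, 0], "turn": [0, 0, 0], "gripper": 0.0854}]'

```text
time_s: 9.55
ee_pos: [0.4638, 0.0887, 0.026]
eef_rot: [-0.0, 1.0, 0.0, 0.001]
wrist_force: [-0.3, 0.2, -0.1]
finger_gap: 1.002
```

Call:
send_rows --moves '[{"offset": [0, 0, 0], "turn": [0, 0, 0], "gripper": 0.055}, {"offset": [0, 0, 0], "turn": [0, 0, 0], "gripper": 0.055}, {"offset": [0, 0, 0], "turn": [0, 0, 0], "gripper": 0.055}, {"offset": [0, 0, 0], "turn": [0, 0, 0], "gripper": 0.055}, {"offset": [0, 0, 0], "turn": [0, 0, 0], "gripper": 0.055}]'

```text
time_s: 10.05
ee_pos: [0.4638, 0.0887, 0.027]
eef_rot: [-0.0, 1.0, -0.0, 0.001]
wrist_force: [-2.1, 0.1, 9.1]
finger_gap: 0.739
```

Call:
send_rows --moves '[{"offset": [0, 0, -0.02], "turn": [0, 0, 0], "gripper": 0.055}, {"offset": [0, 0, -0.03], "turn": [0, 0, 0], "gripper": 0.055}, {"offset": [0, 0, -0.035], "turn": [0, 0, 0], "gripper": 0.055}, {"offset": [0.02, 0.012, 0], "turn": [0, 0, 0], "gripper": 0.055}, {"offset": [0.03, 0.018, 0], "turn": [0, 0, 0], "gripper": 0.055}, {"offset": [0.03, 0.018, 0], "turn": [0, 0, 0], "gripper": 0.055}, {"offset": [0.03, 0.019, 0], "turn": [0, 0, 0], "gripper": 0.055}, {"offset": [0.03, 0.019, 0], "turn": [0, 0, 0], "gripper": 0.055}, {"offset": [0.02, 0.013, 0], "turn": [0, 0, 0], "gripper": 0.055}, {"offset": [0.016, 0.01, 0], "turn": [0, 0, 0], "gripper": 0.055}, {"offset": [0, 0, 0], "turn": [0, 0, 0], "gripper": 0.055}, {"offset": [0, 0, 0], "turn": [0, 0, 0], "gripper": 0.055}]'

```text
time_s: 11.25
ee_pos: [0.6382, -0.0203, 0.1098]
eef_rot: [-0.0, 1.0, -0.0, -0.001]
wrist_force: [0.3, 0.5, -1.5]
finger_gap: 0.735
```

```bash
python3 - <<'E'
from h import *
s=bot.state(); z=s["ee_pos"][2]; print(s["ee_pos"].round(4))
S=look("p1",270,215)
print([proj(S,(.6405,-.0205,q)).round(1) for q in(z-.016,z-.005,.066,.012)],hull(S,"orange",270,210,26))
E
```

```text
[ 0.6382 -0.0203  0.1098]
[array([267.3, 208.3]), array([267.2, 205.6]), array([267.4, 215.1]), array([267.7, 227.8])] (266.25, 205.63571428571427, (255, 196, 23, 20), 350.0)
```

View pics/p1.png

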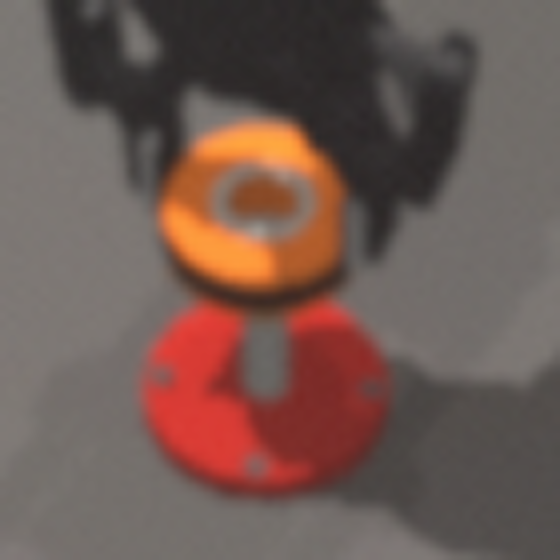

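The pulley's bore centre is at about (267.7,204.6), against a post axis of (267.2,205.6) at that height: within about 2 mm. Nudging +2 mm in x and lowering.

Call:
send_rows --moves '[{"offset": [0.002, 0, 0.01], "turn": [0, 0, 0], "gripper": 0.055}, {"offset": [0, 0, 0.01], "turn": [0, 0, 0], "gripper": 0.055}, {"offset": [0, 0, 0.01], "turn": [0, 0, 0], "gripper": 0.055}, {"offset": [0, 0, 0.01], "turn": [0, 0, 0], "gripper": 0.055}, {"offset": [0, 0, 0.01], "turn": [0, 0, 0], "gripper": 0.055}, {"offset": [0, 0, 0.01], "turn": [0, 0, 0], "gripper": 0.055}, {"offset": [0, 0, 0.005], "turn": [0, 0, 0], "gripper": 0.055}, {"offset": [0, 0, 0.003], "turn": [0, 0, 0], "gripper": 0.055}, {"offset": [0, 0, 0], "turn": [0, 0, 0], "gripper": 0.055}]'

```text
time_s: 12.2
ee_pos: [0.6407, -0.0204, 0.0418]
eef_rot: [-0.0, 1.0, 0.0, -0.0]
wrist_force: [-0.3, 0.6, -1.2]
finger_gap: 0.736
```

Call:
send_rows --moves '[{"offset": [0, 0, 0.001], "turn": [0, 0, 0], "gripper": 0.055}, {"offset": [0, 0, 0.001], "turn": [0, 0, 0], "gripper": 0.055}, {"offset": [0, 0, 0], "turn": [0, 0, 0], "gripper": 0.055}]'

```text
time_s: 12.5
ee_pos: [0.6411, -0.0204, 0.0406]
eef_rot: [0.0, 1.0, 0.0, 0.0]
wrist_force: [0.1, -0.1, -1.3]
finger_gap: 0.736
```

Call:
send_rows --moves '[{"offset": [0, 0, 0.001], "turn": [0, 0, 0], "gripper": 0.055}, {"offset": [0, 0, 0.001], "turn": [0, 0, 0], "gripper": 0.055}, {"offset": [0, 0, 0], "turn": [0, 0, 0], "gripper": 0.055}]'

```text
time_s: 12.8
ee_pos: [0.6411, -0.0204, 0.0391]
eef_rot: [0.0, 1.0, 0.0, 0.0]
wrist_force: [-2.5, 0.4, 3.5]
finger_gap: 0.739
```

Call:
send_rows --moves '[{"offset": [0, 0, 0.001], "turn": [0, 0, 0], "gripper": 0.055}, {"offset": [0, 0, 0], "turn": [0, 0, 0], "gripper": 0.055}]'

```text
time_s: 13.0
ee_pos: [0.6411, -0.0204, 0.039]
eef_rot: [0.0, 1.0, 0.0, 0.0]
wrist_force: [-4.1, 0.3, 8.7]
finger_gap: 0.737
```

Contact at 0.039 (home). Releasing and going to the spacer.

Call:
send_rows --moves '[{"offset": [0, 0, 0], "turn": [0, 0, 0], "gripper": 0.0854}, {"offset": [0, 0, 0], "turn": [0, 0, 0], "gripper": 0.0854}, {"offset": [0, 0, 0], "turn": [0, 0, 0], "gripper": 0.0854}, {"offset": [0, 0, 0], "turn": [0, 0, 0], "gripper": 0.0854}, {"offset": [0, 0, -0.025], "turn": [0, 0, 0], "gripper": 0.0854}, {"offset": [0, 0, -0.035], "turn": [0, 0, 0], "gripper": 0.0854}, {"offset": [0, 0, -0.03], "turn": [0, 0, 0], "gripper": 0.0854}, {"offset": [-0.038, 0.016, 0], "turn": [0, 0, 0], "gripper": 0.065}, {"offset": [-0.038, 0.016, 0], "turn": [0, 0, 0], "gripper": 0.065}, {"offset": [-0.038, 0.016, 0], "turn": [0, 0, 0], "gripper": 0.065}, {"offset": [-0.038, 0.016, 0], "turn": [0, 0, 0], "gripper": 0.065}, {"offset": [-0.04, 0.016, 0], "turn": [0, 0, 0], "gripper": 0.065}]'

```text
time_s: 14.2
ee_pos: [0.4476, -0.1009, 0.1273]
eef_rot: [0.0, 1.0, 0.0, 0.0]
wrist_force: [-0.5, -0.2, 0.6]
finger_gap: 0.76
```

Call:
send_rows --moves '[{"offset": [0, 0, 0.035], "turn": [0, 0, 0], "gripper": 0.065}, {"offset": [0, 0, 0.015], "turn": [0, 0, 0], "gripper": 0.065}, {"offset": [0, 0, 0], "turn": [0, 0, 0], "gripper": 0.065}, {"offset": [0, 0, 0], "turn": [0, 0, 0], "gripper": 0.065}]'

```text
time_s: 14.6
ee_pos: [0.4492, -0.1005, 0.0775]
eef_rot: [0.0, 1.0, 0.0, 0.0]
wrist_force: [-0.5, -0.8, 0.1]
finger_gap: 0.764
```

```bash
python3 - <<'E'
from h import *
S=bot.get_image("scene"); h=hull(S,"orange",268,220,22)
print("pulley",h,[proj(S,(.6405,-.0205,z)) for z in(.023,.034)])
h=hull(S,"brass",267,172,14);print("spacer",h,plane(S,h[0],h[1],.018)); print(bot.state()["ee_pos"])
E
```

```text
pulley (267.03279424977535, 223.68418688230008, (255, 214, 25, 20), 371.0) [array([267.60553655, 225.25674764]), array([267.556832  , 222.70975018])]
spacer (266.99384993849935, 172.3960639606396, (261, 166, 13, 14), 135.5) [ 0.45176491 -0.09894912  0.018     ]
[ 0.44983016 -0.10068433  0.07801345]
```

Call:
send_rows --moves '[{"offset": [0, 0, 0.02], "turn": [0, 0, 0], "gripper": 0.065}, {"offset": [0, 0, 0.02], "turn": [0, 0, 0], "gripper": 0.065}, {"offset": [0, 0, 0.01], "turn": [0, 0, 0], "gripper": 0.065}, {"offset": [0, 0, 0], "turn": [0, 0, 0], "gripper": 0.065}, {"offset": [0, 0, 0], "turn": [0, 0, 0], "gripper": 0.03}, {"offset": [0, 0, 0], "turn": [0, 0, 0], "gripper": 0.03}, {"offset": [0, 0, 0], "turn": [0, 0, 0], "gripper": 0.03}, {"offset": [0, 0, 0], "turn": [0, 0, 0], "gripper": 0.03}, {"offset": [0, 0, 0], "turn": [0, 0, 0], "gripper": 0.03}]'

```text
time_s: 15.55
ee_pos: [0.4501, -0.1009, 0.0289]
eef_rot: [0.001, 1.0, 0.0, 0.001]
wrist_force: [-2.5, 0.1, 5.8]
finger_gap: 0.44
```

Call:
send_rows --moves '[{"offset": [0, 0, -0.02], "turn": [0, 0, 0], "gripper": 0.03}, {"offset": [0, 0, -0.03], "turn": [0, 0, 0], "gripper": 0.03}, {"offset": [0, 0, -0.035], "turn": [0, 0, 0], "gripper": 0.03}, {"offset": [0.02, -0.008, 0], "turn": [0, 0, 0], "gripper": 0.03}, {"offset": [0.03, -0.013, 0], "turn": [0, 0, 0], "gripper": 0.03}, {"offset": [0.03, -0.013, 0], "turn": [0, 0, 0], "gripper": 0.03}, {"offset": [0.03, -0.013, 0], "turn": [0, 0, 0], "gripper": 0.03}, {"offset": [0.03, -0.013, 0], "turn": [0, 0, 0], "gripper": 0.03}, {"offset": [0.03, -0.013, 0], "turn": [0, 0, 0], "gripper": 0.03}, {"offset": [0.02, -0.0075, 0], "turn": [0, 0, 0], "gripper": 0.03}, {"offset": [0, 0, 0], "turn": [0, 0, 0], "gripper": 0.03}, {"offset": [0, 0, 0], "turn": [0, 0, 0], "gripper": 0.03}]'

```text
time_s: 16.75
ee_pos: [0.6384, -0.0198, 0.1122]
eef_rot: [0.0, 1.0, 0.0, -0.001]
wrist_force: [0.3, 1.3, -1.3]
finger_gap: 0.437
```

```bash
python3 - <<'E'
from h import *
s=bot.state(); z=s["ee_pos"][2]; print(s["ee_pos"].round(4))
S=look("s1",270,215)
print([proj(S,(.6405,-.0205,q)).round(1) for q in(z-.019,z-.009,.066,.012)],hull(S,"brass",268,206,16))
E
```

```text
[ 0.6384 -0.0198  0.1122]
[array([267.3, 208.5]), array([267.2, 206. ]), array([267.4, 215.1]), array([267.7, 227.8])] (267.1939978563773, 205.75348338692388, (261, 198, 13, 17), 155.5)
```

View pics/s1.png

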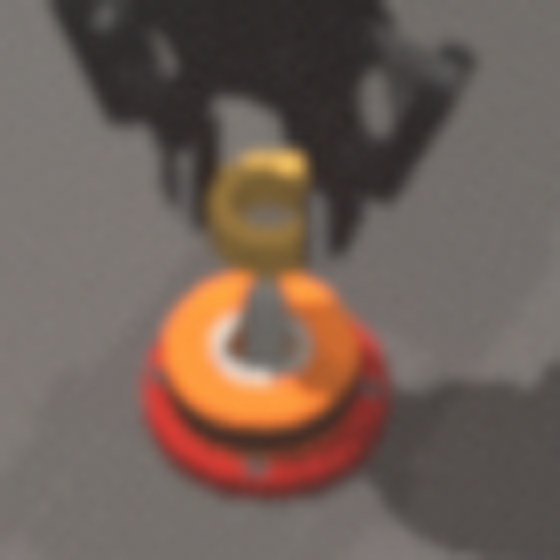

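The pulley lies flat at home and the spacer is over the rod, hull centre at (267.2,205.8). Shifting +2.5 mm in x and lowering.

Call:
send_rows --moves '[{"offset": [0.0025, 0, 0.005], "turn": [0, 0, 0], "gripper": 0.03}, {"offset": [0, 0, 0.01], "turn": [0, 0, 0], "gripper": 0.03}, {"offset": [0, 0, 0.01], "turn": [0, 0, 0], "gripper": 0.03}, {"offset": [0, 0, 0.01], "turn": [0, 0, 0], "gripper": 0.03}, {"offset": [0, 0, 0.008], "turn": [0, 0, 0], "gripper": 0.03}, {"offset": [0, 0, 0.004], "turn": [0, 0, 0], "gripper": 0.03}, {"offset": [0, 0, 0.001], "turn": [0, 0, 0], "gripper": 0.03}, {"offset": [0, 0, 0], "turn": [0, 0, 0], "gripper": 0.03}]'

```text
time_s: 17.6
ee_pos: [0.6415, -0.0199, 0.0642]
eef_rot: [0.0, 1.0, 0.0, 0.0]
wrist_force: [0.2, -0.0, 0.0]
finger_gap: 0.441
```

Call:
send_rows --moves '[{"offset": [0, 0, 0.001], "turn": [0, 0, 0], "gripper": 0.03}, {"offset": [0, 0, 0.001], "turn": [0, 0, 0], "gripper": 0.03}, {"offset": [0, 0, 0], "turn": [0, 0, 0], "gripper": 0.03}]'

```text
time_s: 17.9
ee_pos: [0.6419, -0.0199, 0.063]
eef_rot: [0.0, 1.0, 0.0, 0.001]
wrist_force: [0.2, -0.1, 1.0]
finger_gap: 0.438
```

Call:
send_rows --moves '[{"offset": [0, 0, 0.001], "turn": [0, 0, 0], "gripper": 0.03}, {"offset": [0, 0, 0.001], "turn": [0, 0, 0], "gripper": 0.03}, {"offset": [0, 0, 0], "turn": [0, 0, 0], "gripper": 0.03}]'

```text
time_s: 18.2
ee_pos: [0.642, -0.0199, 0.0629]
eef_rot: [0.0, 1.0, 0.0, 0.0]
wrist_force: [-4.6, 0.4, 9.5]
finger_gap: 0.435
```

Contact at 0.0629 (home). Releasing and going to the bearing.

Call:
send_rows --moves '[{"offset": [0, 0, 0], "turn": [0, 0, 0], "gripper": 0.075}, {"offset": [0, 0, 0], "turn": [0, 0, 0], "gripper": 0.075}, {"offset": [0, 0, 0], "turn": [0, 0, 0], "gripper": 0.075}, {"offset": [0, 0, 0], "turn": [0, 0, 0], "gripper": 0.075}, {"offset": [0, 0, -0.025], "turn": [0, 0, 0], "gripper": 0.075}, {"offset": [0, 0, -0.03], "turn": [0, 0, 0], "gripper": 0.075}, {"offset": [-0.006, 0.041, 0], "turn": [0, 0, 0], "gripper": 0.075}, {"offset": [-0.007, 0.041, 0], "turn": [0, 0, 0], "gripper": 0.075}, {"offset": [-0.008, 0.041, 0], "turn": [0, 0, 0], "gripper": 0.075}, {"offset": [-0.007, 0.041, 0], "turn": [0, 0, 0], "gripper": 0.075}, {"offset": [-0.007, 0.041, 0], "turn": [0, 0, 0], "gripper": 0.075}, {"offset": [0, 0, 0.02], "turn": [0, 0, 0], "gripper": 0.075}]'

```text
time_s: 19.4
ee_pos: [0.6081, -0.2321, 0.0987]
eef_rot: [0.003, 1.0, -0.003, 0.004]
wrist_force: [0.6, 0.8, 0.8]
finger_gap: 0.881
```

Call:
send_rows --moves '[{"offset": [0, 0, 0.02], "turn": [0, 0, 0], "gripper": 0.075}, {"offset": [0, 0, 0], "turn": [0, 0, 0], "gripper": 0.075}, {"offset": [0, 0, 0], "turn": [0, 0, 0], "gripper": 0.075}]'

```text
time_s: 19.7
ee_pos: [0.606, -0.2246, 0.0747]
eef_rot: [-0.0, 1.0, 0.0, -0.001]
wrist_force: [0.8, -0.4, 0.5]
finger_gap: 0.88
```

```bash
python3 - <<'E'
from h import *
print(bot.state()["ee_pos"])
S=look("b1",235,205,r=50,k=6); h=hull(S,"brass",268,217,16)
print("spacer",h,[proj(S,(.6405,-.0205,z)) for z in(.044,.054)])
print("bearing axis",[proj(S,(.606,-.225,z)) for z in(.0,.02)])
E
```

```text
[ 0.60600044 -0.22459693  0.07469173]
spacer (266.28361344537814, 220.44117647058823, (257, 212, 19, 19), 238.0) [array([267.51206716, 220.36877913]), array([267.46682999, 218.00310696])]
bearing axis [array([206.11289619, 201.1394328 ]), array([205.41915771, 196.50323652])]
```

View pics/b1.png

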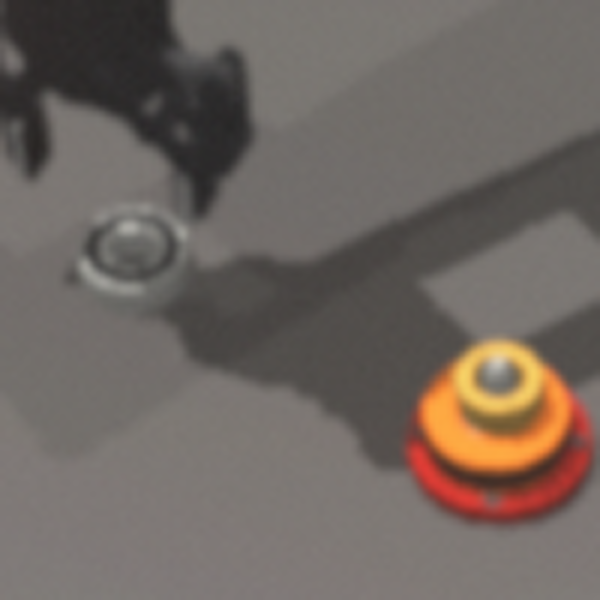

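The spacer is home with the rod tip showing at its centre. The bearing's top centre is at about (207,196), and the fingers straddle it. Descending and gripping.

Call:
send_rows --moves '[{"offset": [0, -0.002, 0.02], "turn": [0, 0, 0], "gripper": 0.075}, {"offset": [0, 0, 0.018], "turn": [0, 0, 0], "gripper": 0.075}, {"offset": [0, 0, 0.009], "turn": [0, 0, 0], "gripper": 0.075}, {"offset": [0, 0, 0], "turn": [0, 0, 0], "gripper": 0.075}, {"offset": [0, 0, 0], "turn": [0, 0, 0], "gripper": 0.042}, {"offset": [0, 0, 0], "turn": [0, 0, 0], "gripper": 0.042}, {"offset": [0, 0, 0], "turn": [0, 0, 0], "gripper": 0.042}, {"offset": [0, 0, 0], "turn": [0, 0, 0], "gripper": 0.042}, {"offset": [0, 0, 0], "turn": [0, 0, 0], "gripper": 0.042}]'

```text
time_s: 20.65
ee_pos: [0.6076, -0.2234, 0.0298]
eef_rot: [0.001, 1.0, 0.0, 0.001]
wrist_force: [-0.1, 0.1, 6.1]
finger_gap: 0.577
```

Call:
send_rows --moves '[{"offset": [0, 0, -0.02], "turn": [0, 0, 0], "gripper": 0.042}, {"offset": [0, 0, -0.035], "turn": [0, 0, 0], "gripper": 0.042}, {"offset": [0, 0, -0.035], "turn": [0, 0, 0], "gripper": 0.042}, {"offset": [0.004, -0.025, 0], "turn": [0, 0, 0], "gripper": 0.042}, {"offset": [0.006, -0.035, 0], "turn": [0, 0, 0], "gripper": 0.042}, {"offset": [0.006, -0.035, 0], "turn": [0, 0, 0], "gripper": 0.042}, {"offset": [0.006, -0.035, 0], "turn": [0, 0, 0], "gripper": 0.042}, {"offset": [0.006, -0.035, 0], "turn": [0, 0, 0], "gripper": 0.042}, {"offset": [0.005, -0.025, 0], "turn": [0, 0, 0], "gripper": 0.042}, {"offset": [0.001, -0.0135, 0], "turn": [0, 0, 0], "gripper": 0.042}, {"offset": [0, 0, 0], "turn": [0, 0, 0], "gripper": 0.042}, {"offset": [0, 0, 0], "turn": [0, 0, 0], "gripper": 0.042}]'

```text
time_s: 21.85
ee_pos: [0.6399, -0.0202, 0.1178]
eef_rot: [0.0, 1.0, 0.0, -0.0]
wrist_force: [0.4, -0.5, -0.9]
finger_gap: 0.572
```

```bash
python3 - <<'E'
from h import *
s=bot.state(); z=s["ee_pos"][2]; print(s["ee_pos"].round(4))
S=look("b2",270,215)
print([proj(S,(.6405,-.0205,q)).round(1) for q in(z-.020,z-.010,.066,.012)])
E
```

```text
[ 0.6399 -0.0202  0.1178]
[array([267.3, 207.3]), array([267.2, 204.8]), array([267.4, 215.1]), array([267.7, 227.8])]
```

View pics/b2.png

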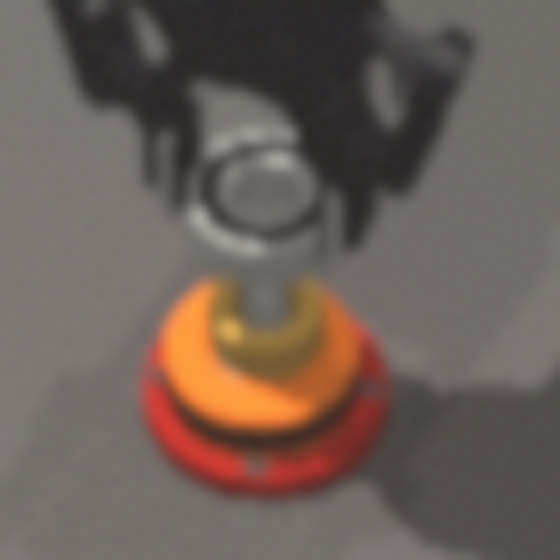

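The bearing's top centre is at about (268,203.8), against the axis at (267.2,204.8). Correcting +2 mm in x and -1 mm in y, and lowering.

Call:
send_rows --moves '[{"offset": [0.002, 0.001, 0.005], "turn": [0, 0, 0], "gripper": 0.042}, {"offset": [0, 0, 0.008], "turn": [0, 0, 0], "gripper": 0.042}, {"offset": [0, 0, 0.008], "turn": [0, 0, 0], "gripper": 0.042}, {"offset": [0, 0, 0.006], "turn": [0, 0, 0], "gripper": 0.042}, {"offset": [0, 0, 0.004], "turn": [0, 0, 0], "gripper": 0.042}, {"offset": [0, 0, 0.001], "turn": [0, 0, 0], "gripper": 0.042}, {"offset": [0, 0, 0], "turn": [0, 0, 0], "gripper": 0.042}]'

```text
time_s: 22.6
ee_pos: [0.6423, -0.0203, 0.086]
eef_rot: [-0.0, 1.0, 0.0, -0.0]
wrist_force: [0.1, -0.6, -1.6]
finger_gap: 0.578
```

Call:
send_rows --moves '[{"offset": [0, 0, 0.001], "turn": [0, 0, 0], "gripper": 0.042}, {"offset": [0, 0, 0.001], "turn": [0, 0, 0], "gripper": 0.042}, {"offset": [0, 0, 0], "turn": [0, 0, 0], "gripper": 0.042}]'

```text
time_s: 22.9
ee_pos: [0.6425, -0.0203, 0.0844]
eef_rot: [0.0, 1.0, 0.0, 0.0]
wrist_force: [-1.0, -0.2, -2.0]
finger_gap: 0.576
```

Call:
send_rows --moves '[{"offset": [0, 0, 0.001], "turn": [0, 0, 0], "gripper": 0.042}, {"offset": [0, 0, 0.001], "turn": [0, 0, 0], "gripper": 0.042}, {"offset": [0, 0, 0], "turn": [0, 0, 0], "gripper": 0.042}]'

```text
time_s: 23.2
ee_pos: [0.6427, -0.0204, 0.0838]
eef_rot: [0.0, 1.0, 0.0, 0.0]
wrist_force: [-2.4, 0.5, 4.7]
finger_gap: 0.575
```

Contact at 0.0838 (home). Releasing and going to the collar.

Call:
send_rows --moves '[{"offset": [0, 0, 0], "turn": [0, 0, 0], "gripper": 0.075}, {"offset": [0, 0, 0], "turn": [0, 0, 0], "gripper": 0.075}, {"offset": [0, 0, 0], "turn": [0, 0, 0], "gripper": 0.075}, {"offset": [0, 0, 0], "turn": [0, 0, 0], "gripper": 0.075}, {"offset": [0, 0, -0.025], "turn": [0, 0, 0], "gripper": 0.075}, {"offset": [0, 0, -0.03], "turn": [0, 0, 0], "gripper": 0.075}, {"offset": [-0.03, -0.035, 0], "turn": [0, 0, 0], "gripper": 0.067}, {"offset": [-0.03, -0.035, 0], "turn": [0, 0, 0], "gripper": 0.067}, {"offset": [-0.03, -0.035, 0], "turn": [0, 0, 0], "gripper": 0.067}, {"offset": [-0.03, -0.035, 0], "turn": [0, 0, 0], "gripper": 0.067}, {"offset": [-0.03, -0.035, 0], "turn": [0, 0, 0], "gripper": 0.067}, {"offset": [-0.03, -0.035, 0], "turn": [0, 0, 0], "gripper": 0.067}]'

```text
time_s: 24.4
ee_pos: [0.4611, 0.1907, 0.1374]
eef_rot: [-0.0, 1.0, -0.0, 0.0]
wrist_force: [-0.0, 0.1, -0.1]
finger_gap: 0.784
```

Call:
send_rows --moves '[{"offset": [-0.03, -0.035, 0], "turn": [0, 0, 0], "gripper": 0.067}, {"offset": [-0.03, -0.035, 0], "turn": [0, 0, 0], "gripper": 0.067}, {"offset": [-0.0187, -0.0225, 0.02], "turn": [0, 0, 0], "gripper": 0.067}, {"offset": [0, 0, 0.025], "turn": [0, 0, 0], "gripper": 0.067}, {"offset": [0, 0, 0.02], "turn": [0, 0, 0], "gripper": 0.067}, {"offset": [0, 0, 0], "turn": [0, 0, 0], "gripper": 0.067}, {"offset": [0, 0, 0], "turn": [0, 0, 0], "gripper": 0.067}]'

```text
time_s: 25.1
ee_pos: [0.3836, 0.282, 0.0724]
eef_rot: [0.0, 1.0, 0.0, -0.0]
wrist_force: [0.3, -0.3, -0.6]
finger_gap: 0.786
```

```bash
python3 - <<'E'
from h import *
s=bot.state();print(s["ee_pos"],s["qpos"].round(2))
S=look("c1",398,190,r=40,k=7)
h=hull(S,"white",398,193,13);print(h,plane(S,h[0],h[1],.02))
h=hull(S,"purple",382,211,13);print(h,plane(S,h[0],h[1],.018))
E
```

```text
[0.3836245  0.28200765 0.07236569] [0.45 0.24 1.93 0.   0.98 2.02]
(398.0827067669173, 191.4110275689223, (391, 185, 15, 13), 133.0) [0.38577323 0.28091831 0.02      ]
(381.82663092046465, 210.36729222520108, (374, 203, 17, 16), 186.5) [0.47084863 0.25491861 0.018     ]
```

View pics/c1.png

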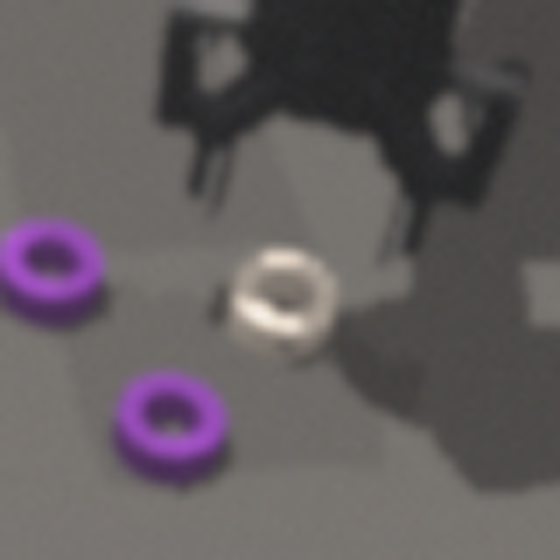

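The white collar at (398,191) lies between the fingers, and both purple rings are clear. Gripping.

Call:
send_rows --moves '[{"offset": [0.001, 0, 0.018], "turn": [0, 0, 0], "gripper": 0.067}, {"offset": [0, 0, 0.018], "turn": [0, 0, 0], "gripper": 0.067}, {"offset": [0, 0, 0.0075], "turn": [0, 0, 0], "gripper": 0.067}, {"offset": [0, 0, 0], "turn": [0, 0, 0], "gripper": 0.067}, {"offset": [0, 0, 0], "turn": [0, 0, 0], "gripper": 0.034}, {"offset": [0, 0, 0], "turn": [0, 0, 0], "gripper": 0.034}, {"offset": [0, 0, 0], "turn": [0, 0, 0], "gripper": 0.034}, {"offset": [0, 0, 0], "turn": [0, 0, 0], "gripper": 0.034}, {"offset": [0, 0, 0], "turn": [0, 0, 0], "gripper": 0.034}]'

```text
time_s: 26.05
ee_pos: [0.3861, 0.2827, 0.0304]
eef_rot: [-0.001, 1.0, 0.0, 0.002]
wrist_force: [0.3, -0.5, 6.9]
finger_gap: 0.481
```

Call:
send_rows --moves '[{"offset": [0, 0, -0.02], "turn": [0, 0, 0], "gripper": 0.034}, {"offset": [0, 0, -0.035], "turn": [0, 0, 0], "gripper": 0.034}, {"offset": [0, 0, -0.032], "turn": [0, 0, 0], "gripper": 0.034}, {"offset": [0.026, 0.0025, 0], "turn": [0, 0, 0], "gripper": 0.034}, {"offset": [0.036, 0.003, 0], "turn": [0, 0, 0], "gripper": 0.034}, {"offset": [0.036, 0.003, 0], "turn": [0, 0, 0], "gripper": 0.034}, {"offset": [0.036, 0.003, 0], "turn": [0, 0, 0], "gripper": 0.034}, {"offset": [0.036, 0.003, 0], "turn": [0, 0, 0], "gripper": 0.034}, {"offset": [0.036, 0.003, 0], "turn": [0, 0, 0], "gripper": 0.034}, {"offset": [0.02, 0.001, 0], "turn": [0, 0, 0], "gripper": 0.034}, {"offset": [0, 0, 0], "turn": [0, 0, 0], "gripper": 0.034}, {"offset": [0, 0, 0], "turn": [0, 0, 0], "gripper": 0.034}]'

```text
time_s: 27.25
ee_pos: [0.6099, 0.2635, 0.1153]
eef_rot: [0.0, 1.0, -0.0, -0.001]
wrist_force: [-0.5, 0.4, 0.4]
finger_gap: 0.474
```

```bash
python3 - <<'E'
from h import *
s=bot.state(); z=s["ee_pos"][2]; print(s["ee_pos"].round(4))
S=look("c2",375,235)
print([proj(S,(.612,.2635,q)).round(1) for q in(z-.020,z-.010,.066,.012)])
E
```

```text
[0.6099 0.2635 0.1153]
[array([375.8, 231.3]), array([376.4, 228.9]), array([374.2, 238.3]), array([371.4, 250.7])]
```

View pics/c2.png

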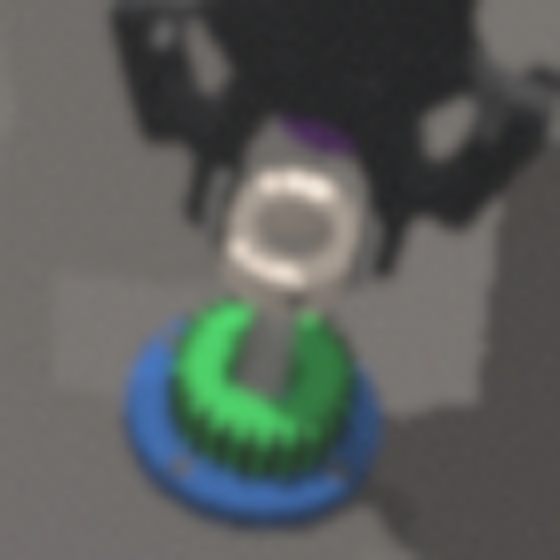

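The collar's top centre is at about (377,228.5), against the axis at (376.4,228.9), and the gear lies flat below. Nudging +2 mm in x and lowering.

Call:
send_rows --moves '[{"offset": [0.002, 0, 0.005], "turn": [0, 0, 0], "gripper": 0.034}, {"offset": [0, 0, 0.01], "turn": [0, 0, 0], "gripper": 0.034}, {"offset": [0, 0, 0.01], "turn": [0, 0, 0], "gripper": 0.034}, {"offset": [0, 0, 0.01], "turn": [0, 0, 0], "gripper": 0.034}, {"offset": [0, 0, 0.009], "turn": [0, 0, 0], "gripper": 0.034}, {"offset": [0, 0, 0.004], "turn": [0, 0, 0], "gripper": 0.034}, {"offset": [0, 0, 0.001], "turn": [0, 0, 0], "gripper": 0.034}, {"offset": [0, 0, 0], "turn": [0, 0, 0], "gripper": 0.034}]'

```text
time_s: 28.1
ee_pos: [0.6127, 0.2636, 0.0667]
eef_rot: [-0.0, 1.0, 0.0, 0.0]
wrist_force: [0.1, -0.4, 0.1]
finger_gap: 0.481
```

Call:
send_rows --moves '[{"offset": [0, 0, 0.001], "turn": [0, 0, 0], "gripper": 0.034}, {"offset": [0, 0, 0.001], "turn": [0, 0, 0], "gripper": 0.034}, {"offset": [0, 0, 0], "turn": [0, 0, 0], "gripper": 0.034}]'

```text
time_s: 28.4
ee_pos: [0.6128, 0.2636, 0.0651]
eef_rot: [-0.0, 1.0, 0.0, 0.0]
wrist_force: [-0.5, 0.4, -0.6]
finger_gap: 0.478
```

Call:
send_rows --moves '[{"offset": [0, 0, 0.001], "turn": [0, 0, 0], "gripper": 0.034}, {"offset": [0, 0, 0.001], "turn": [0, 0, 0], "gripper": 0.034}, {"offset": [0, 0, 0], "turn": [0, 0, 0], "gripper": 0.034}]'

```text
time_s: 28.7
ee_pos: [0.6129, 0.2637, 0.0644]
eef_rot: [-0.0, 1.0, 0.0, 0.0]
wrist_force: [-3.2, -0.7, 5.7]
finger_gap: 0.477
```

Home. Releasing, rising, and moving clear, back toward the base side.

Call:
send_rows --moves '[{"offset": [0, 0, 0], "turn": [0, 0, 0], "gripper": 0.07}, {"offset": [0, 0, 0], "turn": [0, 0, 0], "gripper": 0.07}, {"offset": [0, 0, 0], "turn": [0, 0, 0], "gripper": 0.07}, {"offset": [0, 0, 0], "turn": [0, 0, 0], "gripper": 0.07}, {"offset": [0, 0, -0.025], "turn": [0, 0, 0], "gripper": 0.07}, {"offset": [0, 0, -0.035], "turn": [0, 0, 0], "gripper": 0.07}, {"offset": [0, 0, -0.04], "turn": [0, 0, 0], "gripper": 0.07}, {"offset": [-0.035, 0.02, -0.02], "turn": [0, 0, 0], "gripper": 0.07}, {"offset": [-0.04, 0.02, 0], "turn": [0, 0, 0], "gripper": 0.07}, {"offset": [-0.04, 0.02, 0], "turn": [0, 0, 0], "gripper": 0.07}, {"offset": [-0.04, 0.02, 0], "turn": [0, 0, 0], "gripper": 0.07}, {"offset": [0, 0, 0], "turn": [0, 0, 0], "gripper": 0.07}]'

```text
time_s: 29.9
ee_pos: [0.4496, 0.1814, 0.1795]
eef_rot: [0.001, 1.0, -0.0, -0.005]
wrist_force: [-0.2, -0.1, -0.9]
finger_gap: 0.82
```

```bash
python3 - <<'E'
from h import *
S=bot.get_image("scene");T=bot.get_image("top")
b=cv2.resize(S["image"][180:290,235:415],None,fx=4.4,fy=4.4,interpolation=2); cv2.imwrite("pics/end.png",b[:,:,::-1])
print("axes",[proj(S,p).round(1) for p in((.6405,-.0205,.074),(.612,.2635,.054))])
print(hull(S,"white",372,242,14)[:2],hull(T,"white",188,197,9),hull(T,"white",272,187,10),[proj(T,p).round(1) for p in((.6405,-.0205,.064),(.612,.2635,.044))])
E
```

```text
axes [array([267.4, 213.2]), array([373.6, 241.2])]
(372.9210727969348, 241.26973180076627) (185.81749049429658, 195.7110266159696, (179, 189, 14, 14), 131.5) (272.2606965174129, 184.96318407960197, (265, 178, 15, 15), 167.5) [array([272.3, 184.7]), array([185.9, 196.1])]
```

View pics/end.png

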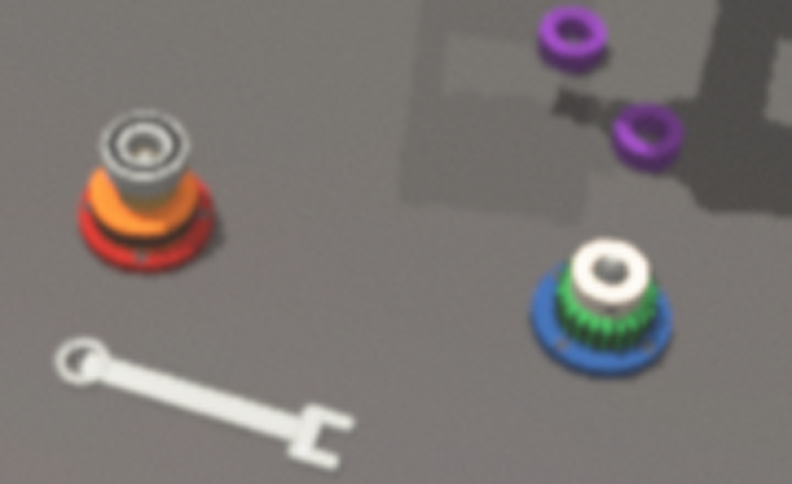

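Both stacks stand level and centred: bearing at crop (146,147), collar at (610,270). The spanner and both purple rings are undisturbed. Handing in.

```bash
python3 -c "
from station import bot
print(bot.job_done())"
```

```text
the job is handed in; nothing more can be done
None
```

All five parts are on their posts and the job is handed in, at about 30 s on the robot's clock. It gave no verdict.

- **Red post:** pulley, then spacer, then bearing on top.
- **Blue post:** gear, then collar on top.

**Placing:** I lowered each part until the wrist force showed contact (about 5–10 N), at the height expected for lying home, and only then opened the fingers.

**Last checks:**
- **Centring:** in the top view, the bearing and collar are within about 0.5 pixel (roughly 2 mm) of their post axes.
- **Level and height:** the scene view shows both stacks lying level. The bearing hides the spacer, but I had seen the spacer home before placing the bearing.
- **Bystanders:** the spanner and the two purple rings looked undisturbed. I did not re-measure the spray bottle or the carton at the end; the arm stayed well clear of both.

**Disagreements:**
- **Camera views:** for the loose parts, the scene and top views first differed by up to 10 mm. Most of that went away once I cast the scene view onto the parts' top faces.
- **Gripper:** when gripping a part, the measured opening read about 2–3 mm under its diameter.

No check failed.

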